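# Drive home the lock screw of a tension knob

### The job

Take the flat driver from its wooden stand, seat its blade down in the slot of the brass lock screw in the middle of the black ribbed knob, press it to the slot floor with about 10 N and hold it so for about a second before turning, then turn the screw clockwise in one go until it is home against its stop. The screw sits at an unknown depth in the knob, so feel for it, keep a light downward push (about 5 to 15 N) all through the turn so that the blade stays in the slot, and never force it beyond 40 N in all. Then put the driver back in its stand, fully down and let go, without touching the fixture with the gripper or disturbing the loose parts on the counter.

Things in the scene. Friction and masses are not known exactly. Their poses are not given: they have to be found in the camera images.
- driver_grip (a point): Centre of the driver's pale wooden handle. The handle is a flat-sided bar 28 (x) by 20 (y) by 58 mm (z, along the driver); grip it from above across its 20 mm (y). The driver (90 g) starts upright in the stand, blade down, handle's lower end (shoulder) resting on the stand's top. z points from blade to handle; x runs along the blade's width.
- driver_tip (a point): Middle of the blade's lower edge, 86 mm below driver_grip on the driver's axis (57 mm below the handle's shoulder). The steel blade is 14 mm wide (x), 2.4 mm thick (y) and 12 mm tall, below a round shank 7 mm across. Same axes as driver_grip. A half turn of the driver about z gives an equally good blade.
- driver: The driver itself; its origin is the same point as driver_tip.
- stand_hole0 (a point): Centre of the mouth of the hole in the top of the fixed wooden stand (75 by 65 by 68 mm tall; this mouth is at its top face). The hole is 19 mm (x) by 13 mm (y) and 64 mm deep, so the driver hangs in it by its shoulder; x of the driver lies along x of the stand (either way round).
- fixture: The fixed green test fixture, base 120 (x) by 100 (y) by 30 mm tall, origin under its centre, z up; a black ribbed knob 60 mm across and 45 mm tall (clamped, it does not turn) stands on its middle, top 75 mm above the origin.
- knob_top (a point): Centre of the knob's top face, on the screw's axis. The knob has a round bore 27 mm across, in which the screw's brass head (23 mm across) sits. How deep it sits differs each time and is not measured: the head's face lies anywhere from 1 mm above to 19 mm below this point, so it must be felt for. It stays at that depth.
- slot_line (a point): Point on the screw's axis level with the knob's top; x along the screw's slot and turning with it, z up. The slot is 4 mm wide, 5 mm deep from the head's face and runs right across the head. Axially the screw is rigid: it does not give under a push, so the pushing force rises steeply on touching the head's face or the slot floor. Only a blade down in the slot turns the screw; one resting on the head's face slips round.
- lock_screw (a joint): Turn of the lock screw in rad, growing as it is turned clockwise seen from above; starts at 0 and ends at a hard stop at 1.4 (home). At value j the slot's x axis points 0.7 - j rad (anticlockwise seen from above) from the fixture's x axis. It does not sink or rise as it turns. It needs about 0.05 N m to turn and stays where it is left.
- pulley: Loose brass pulley, 44 mm across, 26 mm tall, origin under its centre. Leave it alone.
- end_cover: Loose chrome carriage end cover, 40 by 66 by 34 mm tall, origin under its centre. Leave it alone.
- hub_a: Loose red enamel spool hub, 36 mm across, 19 mm tall, origin under its centre. Leave it alone.
- hub_b: Another red enamel spool hub like hub_a. Leave it alone.
Not all that is in view belongs to the job. There is more than one size of the part that bears stand_hole0; the job needs the middle-sized.

How it is judged (in metres and radians):
On the way, in this order (a step that is already met when the one before it is completed fails the run):
1. blade seated in the slot of the still unturned screw (tip at least 2 mm below the knob's top, in line with the slot) and pressed with 3 to 18 N for 0.6 s (z of driver_tip in the frame of slot_line below -0.002 m and horizontal distance between driver_tip and slot_line below 0.006 m and angle between the x axis of driver_tip and the x axis of slot_line, either way round below 0.3 rad and angle between driver_tip's own z axis and vertical below 0.15 rad and contact force between driver and fixture between 3 and 18 N and value of joint lock_screw below 0.1 rad), for 0.6 s.
2. screw turned home (1.32 rad or more) with the blade still in the slot (value of joint lock_screw above 1.32 rad and z of driver_tip in the frame of slot_line below -0.002 m and horizontal distance between driver_tip and slot_line below 0.008 m and angle between the x axis of driver_tip and the x axis of slot_line, either way round below 0.4 rad), for 0.1 s.
At the end, for the whole second after the job is handed in: The screw is home (1.32 rad or more, stop at 1.4) and the driver hangs at rest in its stand: handle centre at most 34 mm above the stand's top (29 is fully down), tip within 10 mm of the hole's axis, tilted less than 0.12 rad, released (value of joint lock_screw above 1.32 rad and horizontal distance between driver_tip and stand_hole0 below 0.01 m and z of driver_grip in the frame of stand_hole0 below 0.034 m and angle between driver_grip's own z axis and vertical below 0.12 rad and linear speed of driver below 0.02 m/s); the robot touches nothing.
It fails at once if the blade came out of the slot, out of line with it, or off the screw while the screw was part-way round: the turn must be made in one go with the blade kept pressed in the slot (value of joint lock_screw between 0.25 and 1.25 rad and (z of driver_tip in the frame of slot_line above -0.001 m or angle between the x axis of driver_tip and the x axis of slot_line, either way round above 0.4 rad or horizontal distance between driver_tip and slot_line above 0.008 m or contact force between driver and fixture below 0.1 N)).
It fails at once if the driver was forced against the fixture or screw with more than 40 N (contact force between driver and fixture above 40 N).
It fails at once if the fingers touched the fixture, knob or screw (contact force between the fingers and fixture above 1 N).
It fails at once if a loose part (pulley, end cover or spool hub) was moved more than 10 mm (distance of any of pulley, end_cover, hub_a, hub_b from where it was at the start of the episode above 0.01 m).
It also fails if it takes over 61 s, if anything falls off the work surface, if the arm or the gripper's body presses on something with over 40 N, if the wrist force passes 120 N, or if a joint passes its speed limit or range.

### The arm

A 6-joint arm with a two-finger parallel gripper is mounted at the origin on the work surface. World frame = base frame: x ahead of the robot, y to its left, z up, the work surface at z = 0. Lengths are in mm, angles in rad, forces in N, time in s.
With the tool pointing down it reaches from about 300 to 775 mm from the base axis. Payload 14.6 kg.
Tool frame: the origin (TCP) lies between the finger pads; the fingertips stand 25 mm ahead of it and the grasp point (between the pads) lies 6 mm ahead of it; z points along the fingers, x is the direction in which the jaws open and shut, and the axes are right-handed (so a half turn about z gives the same grasp; the last joint's range is limited). The gripper opens to 94 mm and grips with 3 to 60 N. Pads are 16 mm wide; open, the fingers measure 119 mm over their backs; the gripper's body (75 mm by 177 mm) begins 78 mm behind the grasp point.
Start: joints at [-1.396, 0.3, 1.521, -0, 1.321, -0.067], TCP at [131.691, -533.991, 196.146] pointing down, gripper open.
Joint ranges: [-3.03, 3.03], [-0.79, 2.21], [0.23, 2.52], [-1.04, 4.18], [0, 3.07], [-2.55, 2.55]. Speed limits (rad/s): [2.22, 2.22, 2.57, 3.14, 3.14, 3.14].

### API

Orientations are given as [roll, pitch, yaw] about the fixed x, y, z axes, in that order (R = Rz(yaw) Ry(pitch) Rx(roll)).
In Python, from cell import manip gives the robot as it stands.
- The arm moves only by the tool apply_moves, never from a script. Its argument "series" is a list of rows, each a list of 3 entries, a list of its own where there are three numbers: the shift along the world's x, y, z in cm, then the turn, a rotation vector about the world's x, y, z in rad, then the opening in per cent of the stroke, from 0 (shut) to 100 (fully open). A call has exactly 10 rows; each row is the pose to reach, as a shift and turn from the pose commanded when the call began; what a row does not reach only later rows make up. A row lasts 1/8 s, in which the tool goes at most 62.5 mm and 10.7 degrees, less where a joint would pass 70% of its speed; a pose out of reach is approached as far as the arm can. A call with a gripper value outside its range is refused whole. The fingers move at their own pace and stop on an object; "grip_force" is the grip in N (left out, the last holds). Time passes only in rows, so rows that repeat a pose let the fingers close, or fill a call up. It gives the time, the measured TCP pose, the force and the opening at its end, in the units of the state.
- manip.read_state(): the state, without advancing time (a new reading comes with each control period).
- manip.camera(name): name is "scene" or "top" or "wrist"; returns (picture, depth): 400x640x3 uint8, red, green, blue; 400x640 float32, mm along the optical axis (not along the pixel's ray), 0 where there is no reading.
- manip.camera_info(name): a dict with "intrinsics" (3x3 intrinsics, pixels), "extrinsics" (4x4, takes a point from world to camera coordinates); the wrist camera has in their place "hand_eye" (4x4, takes a point from camera to tool coordinates, whose origin is the TCP and whose axes are the tool frame's). Camera axes: x right, y down, z forward; pixel columns grow to the right and rows downward; lengths in mm; the calibration is good to about 2 mm. A picture is of the moment at which its call begins: read the wrist's pose just before it. camera_info takes no time and is no camera call.
- manip.sign_off(): hands the job in, once; it reports no verdict.
The state is a dict: "clock": time; "joints": joint angles; "qd": joint speeds; "effort": joint torques, N m; "eef_pos": TCP position; "eef_rot": TCP orientation; "wrist_force": force on the tool from outside, world axes, zero at the start; "moment": the same for the moment, N m; "finger_gap": finger opening in mm.
Only numpy, scipy, OpenCV 4.12 (cv2) and the standard library are available. Lean on these libraries where they do the work, as an engineer would, in place of code of your own. Each camera call takes 0.05 s, during which the arm holds its last target.

## Working session

There is one attempt and no reset: what is moved stays moved. The work goes in short steps, Python scripts to look and compute and a tool call to move; the robot and the scene stay as the last step left them, time stands still between calls to the robot, and variables do not carry over. Pictures are saved under pics/ and viewed, and the job is handed in when it is done.

Besides the shell and the picture viewer there is one more tool, called after "Request:" in YAML: its name, and indented under it one key for each argument. apply_moves: Moves the arm, as the interface text tells. Its arguments: {"type":"object","properties":{"series":{"type":"array","items":{"type":"array"}},"grip_force":{"type":"number"}},"required":["series"]}

```bash
mkdir -p pics; ls
cat > h.py <<'E'
import numpy as np, cv2
from cell import manip
def snap(n,tag):
    s=manip.read_state(); p,d=manip.camera(n)
    np.savez(f'pics/{tag}.npz',p=p,d=d,pos=s['eef_pos'],rot=s['eef_rot'])
    cv2.imwrite(f'pics/{tag}.png',p[:,:,::-1]); return s,p,d
E
python3 - <<'E'
from h import *
for n in ['scene','top','wrist']:
    s,p,d=snap(n,n+'0')
    i=manip.camera_info(n); print(n,{k:np.round(v,3).tolist() if not isinstance(v,str) else v for k,v in i.items()})
print(s)
E
```

```text
pics
scene {'intrinsics': [[501.697, 0.0, 322.938], [0.0, 501.697, 204.1], [0.0, 0.0, 1.0]], 'extrinsics': [[0.741, 0.671, 0.018, -421.411], [0.417, -0.439, -0.796, -156.254], [-0.526, 0.597, -0.605, 1280.761], [0.0, 0.0, 0.0, 1.0]]}
top {'intrinsics': [[427.768, 0.0, 326.394], [0.0, 427.768, 202.818], [0.0, 0.0, 1.0]], 'extrinsics': [[-0.012, -1.0, -0.008, 1.642], [-0.998, 0.013, -0.068, 558.625], [0.068, 0.007, -0.998, 955.699], [0.0, 0.0, 0.0, 1.0]]}
wrist {'intrinsics': [[331.363, 0.0, 322.564], [0.0, 331.363, 199.177], [0.0, 0.0, 1.0]], 'hand_eye': [[1.0, 0.001, -0.0, 1.544], [-0.001, 0.969, 0.248, -70.581], [0.0, -0.248, 0.969, -188.136], [0.0, 0.0, 0.0, 1.0]]}
{'clock': 0.1, 'joints': array([-1.39555987e+00,  3.00414819e-01,  1.52154010e+00,  3.35272800e-05,
        1.32070286e+00, -6.65644647e-02]), 'qd': array([-0.00099384, -0.00233654, -0.00229   ,  0.00109687,  0.00097056,
        0.000382  ]), 'effort': array([ 1.90665487e-03, -5.32640326e+01, -3.53281689e+01,  7.09290965e-02,
        2.34555721e-02, -5.54957091e-05]), 'eef_pos': array([ 131.67875825, -533.74168798,  195.6345457 ]), 'eef_rot': array([-3.14148940e+00,  1.06060697e-03, -1.32900366e+00]), 'wrist_force': array([ 0.5877439 , -0.45580725, -0.07652943]), 'moment': array([ 0.00214923, -0.02599438, -0.06954568]), 'finger_gap': 94.34757524232883}
```

View pics/scene0.png

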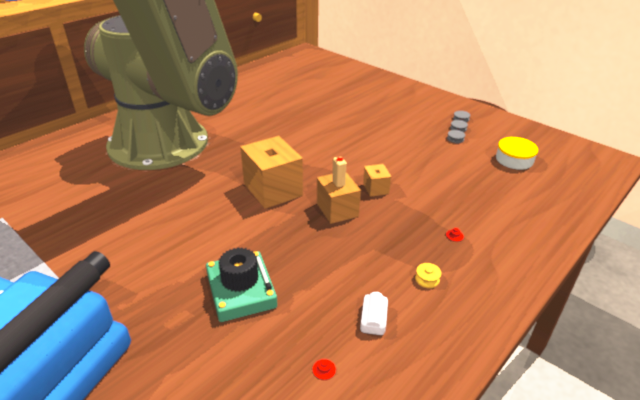

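View pics/top0.png

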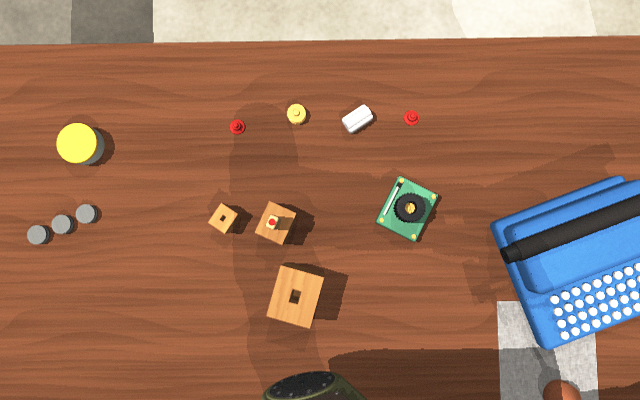

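View pics/wrist0.png

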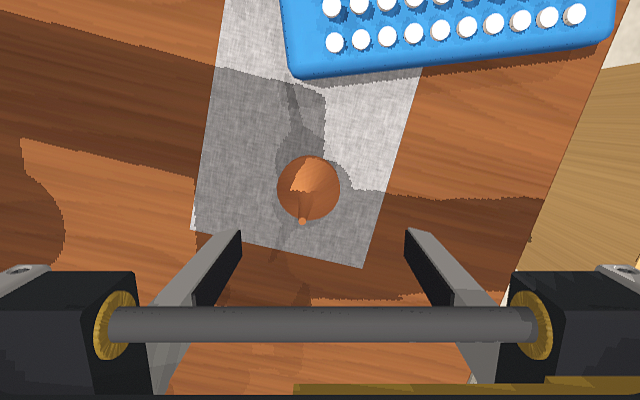

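The driver stands in the middle-sized stand at top-view pixel (274,222). The fixture is at (410,208), and the loose parts lie along row ~115. Next I'll measure these.

```bash
cat >> h.py <<'E'
def world(n,tag):
    z=np.load(f'pics/{tag}.npz'); d=z['d'].astype(float); i=manip.camera_info(n); K=i['intrinsics']
    v,u=np.mgrid[0:400,0:640]; P=np.stack([(u-K[0,2])/K[0,0]*d,(v-K[1,2])/K[1,1]*d,d],-1)
    if n=='wrist':
        from scipy.spatial.transform import Rotation as R
        H=i['hand_eye']; T=R.from_euler('xyz',z['rot']).as_matrix()
        W=(P@H[:3,:3].T+H[:3,3])@T.T+z['pos']
    else:
        E=i['extrinsics']; W=(P-E[:3,3])@E[:3,:3]
    W[d==0]=np.nan; return z['p'],W
def rect(m,W):
    q=W[m][:,:2].astype(np.float32); return cv2.minAreaRect(q)
E
python3 - <<'E'
from h import *
p,W=world('top','top0')
z=W[...,2]
def reg(r0,r1,c0,c1,z0,z1):
    m=np.zeros(z.shape,bool); m[r0:r1,c0:c1]=True
    return m&(z>z0)&(z<z1)
for nm,a in dict(handle=(195,250,250,300,110,140),standtop=(195,250,250,300,60,75),stand_s=(195,245,200,245,20,75),base=(170,250,370,445,22,35),knob=(170,250,370,445,60,85),hub_a=(110,140,225,250,5,30),pul=(95,130,280,315,8,40),cover=(95,140,335,380,10,50),hub_b=(105,130,400,425,5,30)).items():
    m=reg(*a); print(nm,m.sum(),rect(m,W),np.median(W[m],0))
big=cv2.resize(p[170:250,360:450],None,fx=7,fy=7,interpolation=cv2.INTER_CUBIC)
b2=cv2.resize(p[190:255,245:305],None,fx=7,fy=7,interpolation=cv2.INTER_CUBIC)
cv2.imwrite('pics/a.png',big[:,:,::-1]);
E
```

```text
handle 141 ((515.3224487304688, 105.10957336425781), (20.33077621459961, 27.850309371948242), 65.27224731445312) [515.73509982 104.05709011 125.16307405]
standtop 884 ((514.8565063476562, 105.39015197753906), (65.3347396850586, 75.01837921142578), 65.04605102539062) [513.44282363 101.84725571  67.66120431]
stand_s 534 ((527.3613891601562, 224.41033935546875), (45.51616287231445, 51.495609283447266), 55.8738899230957) [526.32791442 221.72219571  46.17695004]
base 1524 ((544.6406860351562, -186.79898071289062), (100.01036071777344, 120.29727935791016), 62.52113342285156) [ 535.56534715 -183.50683946   29.84329026]
knob 585 ((544.635009765625, -186.2643585205078), (62.46517562866211, 62.969566345214844), 0.19688187539577484) [ 543.79235945 -185.43409522   74.53710584]
hub_a 95 ((739.2174072265625, 201.45289611816406), (36.19551467895508, 35.07878875732422), 48.6170654296875) [741.23822806 200.89921481  12.6833844 ]
pul 272 ((768.689697265625, 62.32148742675781), (40.02488708496094, 41.83326721191406), 0.4007173180580139) [767.87571656  62.04003788  20.4525346 ]
cover 518 ((754.7620849609375, -78.46712493896484), (41.62651062011719, 66.58613586425781), 33.572174072265625) [751.47577587 -77.90880049  28.26957537]
hub_b 100 ((754.75927734375, -208.44329833984375), (39.51904296875, 33.46419143676758), 35.392608642578125) [ 756.82364075 -205.61795459   11.53097841]
```

View pics/a.png

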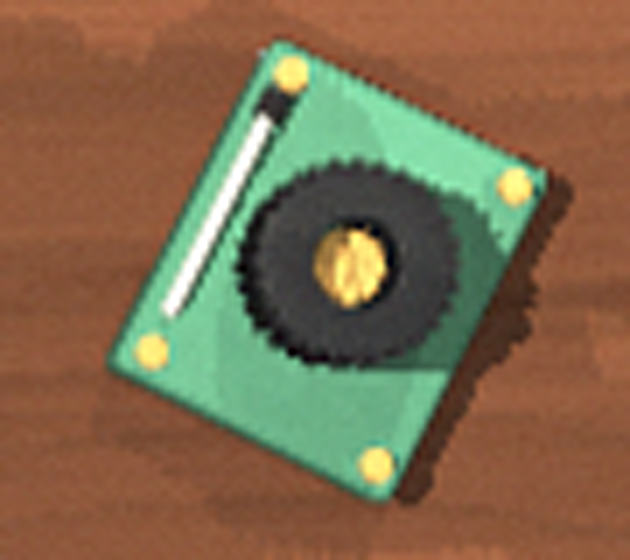

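The crop shows the slot as a dark line on the brass head, which is recessed and clearly visible. Next I'll check its depth.

Run:
```python
from h import *
p,W=world('top','top0')
print(np.round(W[200:218,403:419,2]-74.5).astype(int))
m=np.zeros((400,640),bool);m[260:340,255:335]=1
print(np.nanpercentile(W[...,2][m],[50,90,95]))
```

```text
[[  2  -1   1   2  -1   0  -2   0   0  -1   0   1   4  -1   2  -2]
 [  2   1  -1   0  -1  -2 -18 -19 -15  -7  -3   2   0   3  -1   1]
 [  0  -1   1   1 -45 -42 -43 -18 -29 -24 -17  -9   1   0   0   1]
 [  0   0  -1 -17 -20 -22 -18 -16 -16 -18 -29 -18  -8  -1  -1   2]
 [  0   1  -3 -20 -17 -23 -22 -19 -17 -18 -15 -25 -14  -6   1   5]
 [  1   0 -20 -18 -18 -21 -24 -17 -15 -17 -15 -28 -16  -8   0   0]
 [ -3   2 -20 -17 -16 -20 -25 -19 -17 -21 -16 -14 -23  -9  -1   0]
 [ -1   0 -21 -18 -17 -16 -23 -20 -16 -20 -18 -18 -18 -15  -2   2]
 [ -2   0 -17 -16 -17 -19 -21 -23 -17 -19 -17 -20 -24 -10   1   0]
 [  0   1 -18 -19 -17 -19 -23 -26 -17 -18 -18 -28 -18  -7  -1   5]
 [  1  -1  -3 -18 -17 -17 -18 -24 -19 -17 -18 -27 -16  -3   1  -2]
 [  1  -1  -1   0 -17 -17 -19 -21 -20 -18 -34 -21  -2  -1   2   2]
 [ -1   1   1   0   1 -22 -17 -25 -23 -36 -16  -2  -1   2   0  -1]
 [  0  -1  -2   2  -1   1   1   1   3  -4  -1   1  -2   3   0  -1]
 [  2   1   1  -1   1   2   2   1   0   2   0   1  -1  -1   0  -1]
 [  1  -1  -1   1   3   0   0   0  -1   3  -1  -1  -1   3   1  -3]
 [ -3   1   0  -1  -1   1   1  -1   1   1  -2   0  -2  -1  -2   1]
 [ -2   1   1   1   0  -1   0   3   0  -2   0  -2   1   0  -2   1]]
[ 1.29246431 98.36250022 99.10625085]
```

Request:
apply_moves:
  series:
    - [[2.7, 4.6, 1.5], [0, 0, 0.176], 100]
    - [[5.5, 9.1, 3.4], [0, 0, 0.352], 100]
    - [[8.2, 13.7, 3.4], [0, 0, 0.528], 100]
    - [[10.9, 18.3, 3.4], [0, 0, 0.704], 100]
    - [[13.7, 22.8, 3.4], [0, 0, 0.88], 100]
    - [[16.4, 27.4, 3.4], [0, 0, 1.056], 80]
    - [[19.1, 31.9, 3.4], [0, 0, 1.232], 80]
    - [[21.9, 36.5, 3.4], [0, 0, 1.408], 80]
    - [[24.6, 41.1, 3.4], [0, 0, 1.584], 80]
    - [[27.4, 45.6, 3.4], [0, 0, 1.76], 80]
  grip_force: 30

```text
clock: 1.4
eef_pos: [406.3, -76.3, 230.3]
eef_rot: [3.141, -0.0, 0.437]
wrist_force: [-0.5, -0.5, 0.2]
finger_gap: 75.1
```

Request:
apply_moves:
  series:
    - [[2.7, 4.6, 0], [0, 0, 0.176], 80]
    - [[5.5, 9.2, 0], [0, 0, 0.352], 80]
    - [[8.2, 13.8, 0], [0, 0, 0.528], 80]
    - [[10.9, 18.3, 0], [0, 0, 0.707], 80]
    - [[10.9, 18.3, 0], [0, 0, 0.707], 80]
    - [[10.9, 18.3, 0], [0, 0, 0.707], 80]
    - [[10.9, 18.3, 0], [0, 0, 0.707], 80]
    - [[10.9, 18.3, 0], [0, 0, 0.707], 80]
    - [[10.9, 18.3, 0], [0, 0, 0.707], 80]
    - [[10.9, 18.3, 0], [0, 0, 0.707], 80]

```text
clock: 2.65
eef_pos: [514.7, 104.8, 230.3]
eef_rot: [3.141, -0.0, 1.138]
wrist_force: [-0.1, 0.2, -0.5]
finger_gap: 75.4
```

Run:
```python
from h import *
s,_,_=snap('wrist','w1'); print(s['eef_pos'],s['eef_rot'],np.rad2deg(s['eef_rot'][2]))
p,W=world('wrist','w1'); z=W[...,2]
near=np.hypot(W[...,0]-515,W[...,1]-105)<60
for a,b in((115,135),(62,75)):
    m=near&(z>a)&(z<b); print(m.sum(),rect(m,W),np.median(z[m]))
```

```text
[514.67821466 104.81177699 230.25049393] [ 3.14143884e+00 -9.10505151e-05  1.13758606e+00] 65.17888014602319
654 ((512.4960327148438, 103.67174530029297), (19.481651306152344, 28.068275451660156), 65.54720306396484) 125.37712851174078
3351 ((511.7635192871094, 103.87249755859375), (65.1898422241211, 74.76070404052734), 64.92617797851562) 67.65121527081641
```

View pics/w1.png

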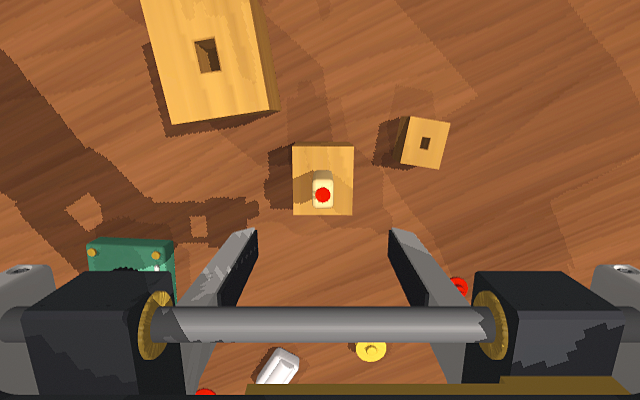

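Run:
```python
from h import *
p,W=world('wrist','w1'); z=W[...,2]
near=np.hypot(W[...,0]-515,W[...,1]-105)<60
for a,b in((115,135),(62,75)):
    m=near&(z>a)&(z<b); v,u=np.nonzero(m); print(u.min(),u.max(),v.min(),v.max(),u.mean(),v.mean())
print(W[194,322], W[198,322])
cv2.imwrite('pics/b.png',cv2.resize(p[130:230,280:370],None,fx=6,fy=6,interpolation=cv2.INTER_CUBIC)[:,:,::-1])
```

```text
312 333 178 208 322.50152905198775 192.7981651376147
292 353 146 214 322.28648164726945 177.3616830796777
[511.32965948 103.75999101 128.8341735 ] [515.29638797 101.92235219 126.18231087]
```

View pics/b.png

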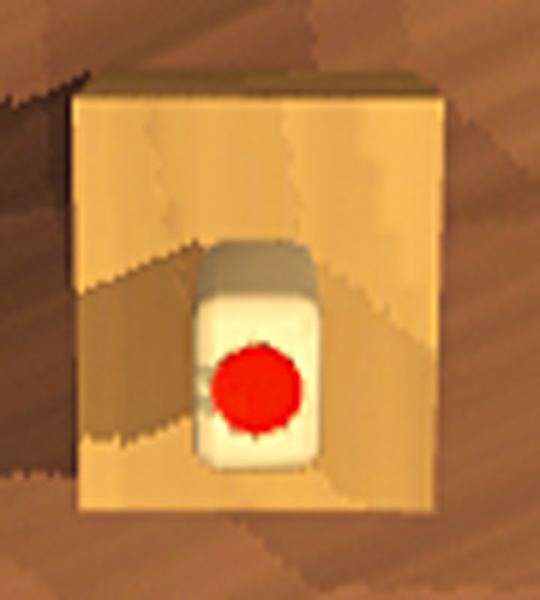

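Run:
```python
from h import *
from scipy.spatial.transform import Rotation as R
i=manip.camera_info('wrist'); print(np.array2string(i['hand_eye'],precision=5)); 
z=np.load('pics/w1.npz'); T=R.from_euler('xyz',z['rot']).as_matrix(); print(T,z['pos'],z['rot'])
p,W=world('wrist','w1')
t=(W[194,322]-z['pos'])@T; print(t, z['d'][194,322])
```

```text
[[ 1.00000e+00  6.72480e-04  2.36661e-04 -1.93007e+00]
 [-7.10112e-04  9.68965e-01  2.47197e-01 -7.16837e+01]
 [-6.30806e-05 -2.47198e-01  9.68965e-01 -1.88135e+02]
 [ 0.00000e+00  0.00000e+00  0.00000e+00  1.00000e+00]]
[[ 4.19786669e-01  9.07622786e-01  1.77830725e-04]
 [ 9.07622798e-01 -4.19786678e-01  1.80686797e-05]
 [ 9.10505150e-05  1.53818230e-04 -9.99999984e-01]] [514.67821466 104.81177699 230.25049393] [ 3.14143884e+00 -9.10505151e-05  1.13758606e+00]
[ -2.36953777  -2.61329892 101.41570433] 297.63828
```

Run:
```python
from h import *
for n,k in(('wrist','hand_eye'),('top','extrinsics')):
    A=np.array([manip.camera_info(n)[k] for _ in range(200)]); print(n,A[:,:3,3].mean(0),A[:,:3,3].std(0),A[:3,:3,3])
    A=np.array([manip.camera_info(n)['intrinsics'] for _ in range(20)]); print(A.std(0).max())
```

```text
wrist [  -1.93007498  -71.68367233 -188.13482621] [7.54951657e-15 2.13162821e-13 2.55795385e-13] [[  -1.93007498  -71.68367233 -188.13482621]
 [  -1.93007498  -71.68367233 -188.13482621]
 [  -1.93007498  -71.68367233 -188.13482621]]
5.684341886080802e-14
top [  1.64204407 558.6254273  955.69878491] [8.88178420e-16 6.82121026e-13 3.29691829e-12] [[  1.64204407 558.6254273  955.69878491]
 [  1.64204407 558.6254273  955.69878491]
 [  1.64204407 558.6254273  955.69878491]]
5.684341886080802e-14
```

Request:
apply_moves:
  series:
    - [[0, 0, -4], [0, 0, 0], 80]
    - [[0.05, 0.03, -8], [0, 0, 0], 70]
    - [[0.05, 0.03, -11], [0, 0, 0], 70]
    - [[0.05, 0.03, -12.7], [0, 0, 0], 70]
    - [[0.05, 0.03, -12.7], [0, 0, 0], 0]
    - [[0.05, 0.03, -12.7], [0, 0, 0], 0]
    - [[0.05, 0.03, -12.7], [0, 0, 0], 0]
    - [[0.05, 0.03, -12.7], [0, 0, 0], 0]
    - [[0.05, 0.03, -12.7], [0, 0, 0], 0]
    - [[0.05, 0.03, -12.7], [0, 0, 0], 0]
  grip_force: 30

```text
clock: 3.95
eef_pos: [515.3, 105.3, 103.4]
eef_rot: [3.141, -0.0, 1.138]
wrist_force: [-0.6, -0.7, 2.9]
finger_gap: 19.8
```

Run:
```python
from h import *
s,p,d=snap('wrist','w2'); print(s['eef_pos'],np.rad2deg(s['eef_rot'][2]),s['finger_gap'],s['wrist_force'],s['moment'])
print(np.round(manip.camera_info('wrist')['hand_eye'][:3,3],2),np.round(manip.camera_info('top')['extrinsics'][:3,3],2))
```

```text
[515.33024634 105.32846687 103.38711092] 65.2017811138623 19.84770935753174 [-0.62914246 -0.72240456  2.86886822] [ 0.03216055 -0.07107354  0.04679097]
[  -1.93  -71.68 -188.14] [  1.64 558.63 955.7 ]
```

View pics/w2.png

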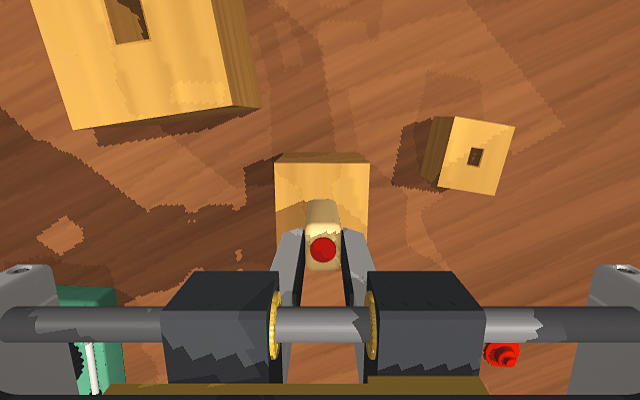

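Request:
apply_moves:
  series:
    - [[0, 0, 2], [0, 0, 0], 0]
    - [[0, 0, 5], [0, 0, 0], 0]
    - [[0, 0, 8.5], [0, 0, 0], 0]
    - [[1, -4.4, 8.5], [0, 0, 0.1], 0]
    - [[2.2, -10, 8.5], [0, 0, 0.25], 0]
    - [[3.5, -15.6, 8.5], [0, 0, 0.4], 0]
    - [[4.7, -21.2, 8.5], [0, 0, 0.55], 0]
    - [[5.8, -26, 8.5], [0, 0, 0.653], 0]
    - [[6.35, -28.4, 8.5], [0, 0, 0.653], 0]
    - [[6.35, -28.4, 8.5], [0, 0, 0.653], 0]

```text
clock: 5.25
eef_pos: [578.5, -180.0, 187.4]
eef_rot: [-3.141, -0.0, 1.789]
wrist_force: [-0.5, 0.8, -0.3]
finger_gap: 19.9
```

Run:
```python
from h import *
s,p,d=snap('wrist','w3'); print(s['eef_pos'],np.rad2deg(s['eef_rot'][2]),s['finger_gap'],s['wrist_force'],s['moment'])
print(np.round(manip.camera_info('wrist')['hand_eye'][:3,3],2),np.round(manip.camera_info('top')['extrinsics'][:3,3],2))
cv2.imwrite('pics/c.png',cv2.resize(p[100:270,260:390],None,fx=3.5,fy=3.5,interpolation=cv2.INTER_CUBIC)[:,:,::-1])
```

```text
[ 578.46236923 -180.04635602  187.43403645] 102.49055985383535 19.916057859329037 [-0.50297598  0.75512405 -0.29577342] [ 0.05766024 -0.14164339 -0.02939938]
[  -1.57  -72.87 -188.13] [  1.64 558.63 955.7 ]
```

View pics/w3.png

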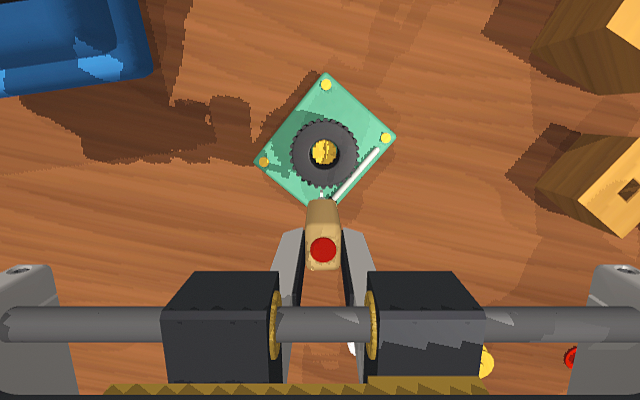

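View pics/c.png

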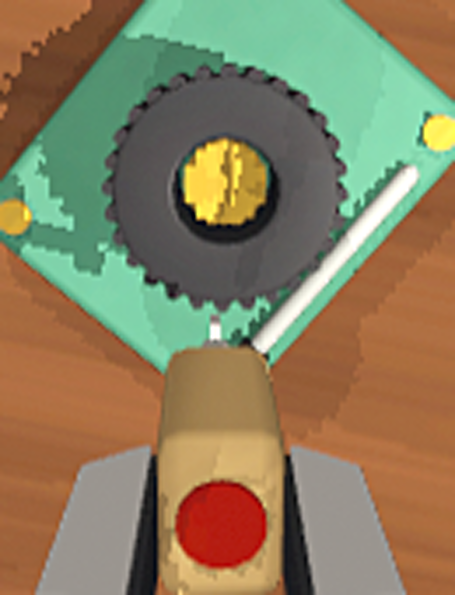

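Run:
```python
from h import *
z=np.load('pics/w3.npz');p=z['p'];d=z['d']
a=cv2.resize(p[132:172,300:346],None,fx=13,fy=13,interpolation=cv2.INTER_NEAREST)
cv2.imwrite('pics/d.png',a[:,:,::-1])
print('cols 310..338'); print(np.round(d[138:166,310:338]).astype(int))
cv2.imwrite('pics/e.png',cv2.resize(p[180:206,305:340],None,fx=16,fy=16,interpolation=cv2.INTER_NEAREST)[:,:,::-1])
```

```text
cols 310..338
[[296 296 296 296 297 297 297 298 296 297 297 297 297 296 298 297 297 295
  296 297 297 297 297 296 297 297 297 297]
 [297 297 296 296 297 297 295 297 298 296 297   0 298 297 297 298 298 296
  296 297 296 296 296 297 297 297 297 296]
 [297 298 297 297 297 298 298 298 297 299 299 325 323 321 321 321 323 299
  297 298 297 297 296 296 296 297 298   0]
 [297 298 297 297 297 298 298 300 340 318 318 318 320 320 321 320 318 317
  317 318 341 297 299 297 297 297 297 298]
 [297 297 297 296 298 298 341 324 321 317 315 316 320 320 320 321 315 316
  315 314 321 341 299 298 297 296 296 298]
 [299 298 297 298 299 343 316 316 317 316 316 315 321 320 320 320 316 316
  316 315 316 316 316 342 299 297 297 297]
 [298 297 299 299 343 321 316 316 316 317 317 315 322 321 320 321 315 316
  315 316 316 316 316 342 342 298 297 297]
 [  0 298 299 342 326 321 316 317 316 317 317 315 321 320 322 321 316 316
  315 315 316 315 317 320 344 343 300 299]
 [298 298 343 343 321 321 318 317 317 316 315 317 322 321 323 320 315 317
  316 316 316 316 315 322 323 343 301 299]
 [298 300 343 320 320 321 318 317
[... 1490 characters left out ...]
303 311 320 327 335 341 319 320 319 319 321 320 325 324 324 325 321 320
  320 319 320 319 321 339 333 323 317 307]
 [302 305 315 320 328 334 320 320 320 320 321 321 325 324 325 325 320 320
  321 320 320 320 320 331 327 319 310 304]
 [302 303 309 315 322 329 332 337 326 320 319 322 325 325 326 325 320 320
  320 326 339 335 330 325 321 314 307 302]
 [302 303 304 310 317 323 326 330 334 320 320 320 325 325 325 324 320 321
  321 336 332 331 325 319 315 310 303 304]
 [302 302 303 304 311 317 321 325 329 330 333 334 336 337 338 336 336 335
  332 329 327 323 320 313 309 306 303 304]
 [303 304 303 304 306 312 314 319 323 325 326 327 330 331 329 329 329 329
  326 323 320 317 314   0 303 304 301 301]]
```

View pics/d.png

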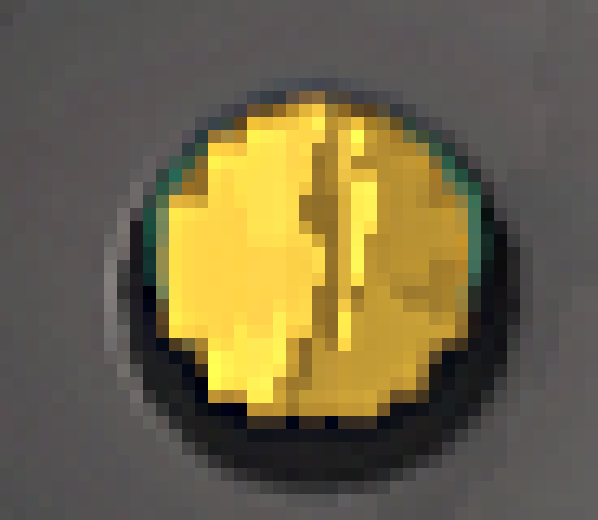

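View pics/e.png

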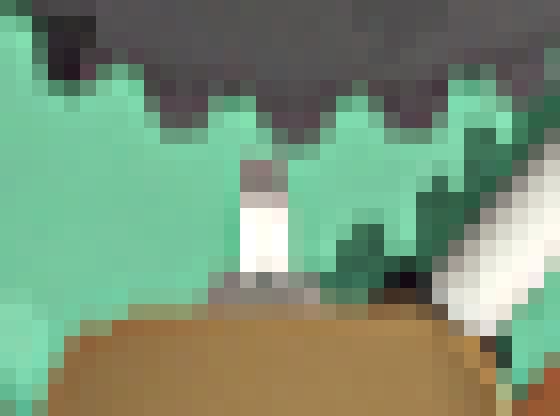

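Run:
```python
from h import *
p,W=world('wrist','w3'); z=W[...,2]
sub=np.zeros(z.shape,bool); sub[70:215,250:400]=1
m=sub&(z>60)&(z<85); print('knob',rect(m,W),np.median(z[m]))
m=sub&(z>22)&(z<36);m[195:,300:345]=0; print('base',rect(m,W))
for (v,u) in((165,365),(175,355),(185,345)): print(W[v,u])
t=np.load('pics/w3.npz')['d']; print(t[189:199,318:326])
# tool z of blade
```

```text
knob ((541.505615234375, -188.42489624023438), (63.29665756225586, 63.51652145385742), 67.48930358886719) 74.48576785880405
base ((541.8129272460938, -188.3667755126953), (99.95703125, 120.44084930419922), 62.20246505737305)
[ 547.05368477 -143.64415796   36.75866493]
[ 559.24635949 -151.31509057   37.76027158]
[ 571.99265045 -158.78946797   36.4303763 ]
[[353.257   354.28397 353.09122 354.2247  309.56207 309.05716 353.90778
  354.25317]
 [354.07837 353.57623 286.04382 286.93884 285.8287  354.67163 353.24408
  354.83084]
 [353.3498  355.15222 281.91446 281.58365 283.50943 355.02933 353.47543
  355.5222 ]
 [354.80588 354.70767 278.48758 278.03485 277.38248 353.8532  354.49948
  355.80234]
 [354.58487 355.84622 275.88202 274.58133 277.01593 355.4566  354.37686
  354.86462]
 [353.6809  355.08313 276.19742 275.39975 276.55087 355.9102  355.14664
  354.89117]
 [355.40784 355.92264 277.97363 276.9746  276.36267 356.53433 355.78732
  356.36047]
 [357.1497  356.94943 277.99127 276.33725 277.4616  356.3694  355.92255
  355.6559 ]
 [358.09366 277.37363 276.04178 275.16217 275.95422 276.27344 357.47116
  356.08997]
 [275.4727  272.84082 273.04922 273.97238 271.49677 272.76984 276.52704
  356.4916 ]]
```

Request:
apply_moves:
  series:
    - [[1.0, 0.2, 0], [0, 0, 0], 0]
    - [[1.0, 0.2, -1.5], [0, 0, 0], 0]
    - [[1.0, 0.2, -2.5], [0, 0, 0], 0]
    - [[1.0, 0.2, -3.2], [0, 0, 0], 0]
    - [[1.0, 0.2, -3.2], [0, 0, 0], 0]
    - [[1.0, 0.2, -3.2], [0, 0, 0], 0]
    - [[1.0, 0.2, -3.2], [0, 0, 0], 0]
    - [[1.0, 0.2, -3.2], [0, 0, 0], 0]
    - [[1.0, 0.2, -3.2], [0, 0, 0], 0]
    - [[1.0, 0.2, -3.2], [0, 0, 0], 0]

```text
clock: 6.55
eef_pos: [588.7, -176.7, 156.2]
eef_rot: [3.142, 0.0, 1.791]
wrist_force: [-0.7, 0.0, 0.1]
finger_gap: 19.8
```

Run:
```python
from h import *
s,p,d=snap('wrist','w4'); print(s['eef_pos'],np.rad2deg(s['eef_rot'][2]),s['finger_gap'],s['wrist_force'],s['moment'],s['qd'])
cv2.imwrite('pics/f.png',cv2.resize(p[110:215,280:370],None,fx=6,fy=5.5,interpolation=cv2.INTER_NEAREST)[:,:,::-1])
np.set_printoptions(linewidth=200)
print(np.round(d[114:150:2,305:342]).astype(int)); print(np.round(d[184:202,314:332]).astype(int))
```

```text
[ 588.70927852 -176.67794955  156.17532269] 102.61848807467442 19.79995026329747 [-0.73281847  0.00413849  0.06830557] [ 0.09220712 -0.12980709  0.03760622] [ 0.00015051  0.0008991   0.00119     0.00282668 -0.00014265  0.00105337]
[[262 262 261 261 260 261 263 260 262 260 261 262 261 262 261 261 261 261 260 260 262 261 262 261 261 261 261 261 261 261 262 260 262 260 261 262 261]
 [261 261 261 261 263 262 261 262 262 261 261 261 260 260 262 263 261 262 261 260 262 262 260 261 261 261 261 262 262 262 260 261 262 261 261 261 262]
 [263 261 262 261 262 261 261 262 261 262 262 261 261 262 262 262 261 262 262 262 262 262 262 262 262 262 262 262 262 263 262 262 262 262 262 262 263]
 [264 263 261 262 263 263 263 261 261 264 264 263 262 263 263 261 263 262 262 261 262 264 262 262 262 262 262 263 262 262 263 262 262 263 261 262 263]
 [262 262 263 263 263 263 262 262 263 263 263 264 263 263 263 263 262 263 264 262 263 261 262 262 263 262 262 263 262 262 263 263 263 262 263 263 262]
 [264 263 264 263 263 263 263 262 263 263 263 263 263 262 263 263 263 263 263 265 264 264 262 262 262 264 262 263 
[... 2500 characters left out ...]
323 323 324 324 322 324]
 [323 323 322 323 322 323 277 276 276 322 324 323 324 322 323 323 322 324]
 [322 322 322 323 323 326 276 277 276 324 322 323 324 324 324 317 319 320]
 [323 325 323 324 325 323 275 278 276 323 323 324 324 324 317 317 315 317]
 [325 324 324 323 323 325 278 276 277 324 323 324 323 317 317 315 315 316]
 [324 325 325 325 325 277 277 276 276 278 324 324 318 316 316 315 315 315]
 [324 324 325 324 277 275 272 273 273 275 276 318 318 317 314 316 315 314]
 [325 325 323 278 274 270 269 269 269 270 274 279 317 315 314 314 315 315]
 [225 226 225 226 225 224 223 224 225 224 225 224 225 226 224 223 223 225]
 [222 221 222 221 223 221 221 222 222 223 221 221 222 222 222 223 222 221]]
```

View pics/f.png

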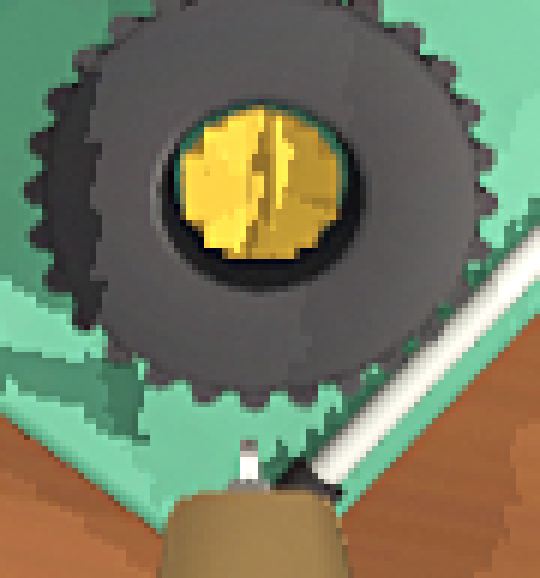

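Request:
apply_moves:
  series:
    - [[0, 0, 2], [0, 0, 0], 0]
    - [[0, 0, 3.1], [0, 0, 0], 0]
    - [[-0.5, -0.1, 3.1], [0, 0, 0], 0]
    - [[-2.5, -0.46, 3.1], [0, 0, 0], 0]
    - [[-4.51, -0.83, 3.1], [0, 0, 0], 0]
    - [[-4.51, -0.83, 3.1], [0, 0, 0], 0]
    - [[-4.51, -0.83, 2.2], [0, 0, 0], 0]
    - [[-4.51, -0.83, 1.2], [0, 0, 0], 0]
    - [[-4.51, -0.83, 0.8], [0, 0, 0], 0]
    - [[-4.51, -0.83, 0.8], [0, 0, 0], 0]
  grip_force: 20

```text
clock: 7.85
eef_pos: [543.6, -184.9, 163.6]
eef_rot: [-3.141, -0.0, 1.791]
wrist_force: [0.5, -0.0, -0.7]
finger_gap: 19.9
```

Run:
```python
from h import *
s,p,d=snap('wrist','w5'); print(s['eef_pos'],np.rad2deg(s['eef_rot'][2]),s['finger_gap'],s['wrist_force'],s['moment'])
cv2.imwrite('pics/g.png',cv2.resize(p[150:270,270:380],None,fx=5,fy=5,interpolation=cv2.INTER_NEAREST)[:,:,::-1])
```

```text
[ 543.61753905 -184.86136701  163.59616296] 102.62454524441736 19.903431170631965 [ 0.48534176 -0.0319138  -0.70256954] [ 0.05748157 -0.17448576 -0.02733121]
```

View pics/g.png

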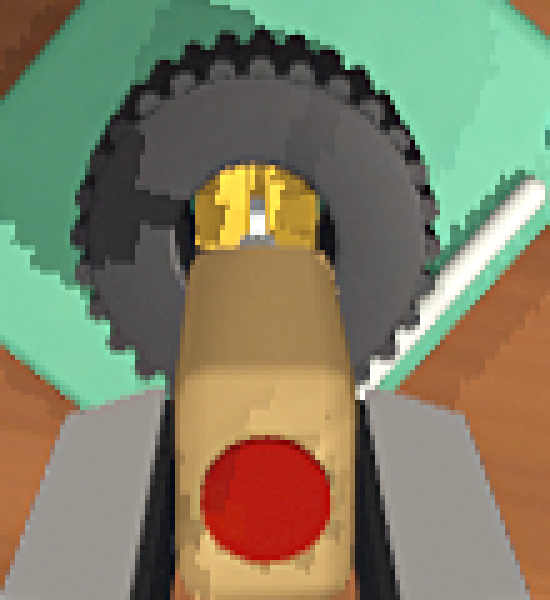

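Run:
```python
import numpy as np
np.set_printoptions(linewidth=200)
z=np.load('pics/w5.npz'); d=z['d']; p=z['p']
print(np.round(d[182:201,306:338]).astype(int))
print(p[184:196,314:330].sum(2))
```

```text
[[282 283 283 281 282 281 281 281 281 282 283 281 282 283 283 281 284 282 282 283 283 282 282 282 282 280 282 283 283 281 282 282]
 [284 282 282 283 282 282 283 282 283 283 283 284 284 284 284 286 284 282 283 283 283 282 283 283 283 282 283 283 283 283 283 282]
 [284 282 283 283 281 283 282 284 284 284 301 302 302 307 307 305 306 306 302 300 301 284 283 282 282 283 282 283 284 283 282 282]
 [283 284 284 283 284 283 284 301 302 301 300 300 302 306 307 306 306 305 300 301 301 302 301 284 283 284 283 282 282 283 282 282]
 [283 283 283 285 284 284 307 303 302 302 301 300 301 306 306 306 307 304 302 302 302 301 302 301 286 284 283 283 284 283 284 283]
 [283 283 283 283 284 306 308 303 301 303 303 302 302 307 307 306 306 304 302 302 301 301 302 300 307 307 284 283 282 284 282 283]
 [284 284 284 285 304 306 304 302 303 302 302 300 301 308 308 307 307 303 304 301 302 301 301 302 305 304 303 283 284 283 283 284]
 [285   0 285 302 303 303 303 301 302 303 301 303 303 309 307   0 307 303 302 301 303 303 302 302 303 302 302 286 284 283 283 284]
 [283 284 330 302 303 302 303 303 301 302 302 302 30
[... 1494 characters left out ...]
 515 365 370 325 345 279 245]
 [578 565 562 562 571 465 547 311 324 503 479 487 459 333 347 359]
 [576 565 560 561 571 472 505 310 288 478 584 584 546 344 333 343]
 [567 556 559 561 571 481 287 287 285 474 576 563 320 313 325 330]
 [549 544 558 558 564 482 349 349 326 475 570 566 343 335 343 345]
 [518 494 564 560 567 475 404 397 364 473 572 584 388 375 383 382]
 [280 404 555 555 558 466 381 372 351 463 570 553 377 372 379 380]
 [290 558 545 539 540 448 542 537 541 468 576 371 361 377 377 376]
 [292 557 547 541 541 429 739 731 746 490 571 378 367 380 376 382]
 [288 550 545 541 538 418 763 762 765 490 566 391 349 377 378 383]
 [428 550 539 541 538 424 765 763 765 485 514 403 345 386 361 361]]
```

Request:
apply_moves:
  series:
    - [[0.09, 0, 0], [0, 0, 0], 0]
    - [[0.09, 0, -0.5], [0, 0, 0], 0]
    - [[0.09, 0, -0.9], [0, 0, 0], 0]
    - [[0.09, 0, -1.1], [0, 0, 0], 0]
    - [[0.09, 0, -1.12], [0, 0, 0], 0]
    - [[0.09, 0, -1.14], [0, 0, 0], 0]
    - [[0.09, 0, -1.16], [0, 0, 0], 0]
    - [[0.09, 0, -1.18], [0, 0, 0], 0]
    - [[0.09, 0, -1.2], [0, 0, 0], 0]
    - [[0.09, 0, -1.2], [0, 0, 0], 0]

```text
clock: 9.15
eef_pos: [544.5, -185.0, 152.1]
eef_rot: [-3.142, -0.0, 1.791]
wrist_force: [0.0, 0.8, -0.4]
finger_gap: 20.1
```

Request:
apply_moves:
  series:
    - [[0, 0, -0.02], [0, 0, 0], 0]
    - [[0, 0, -0.04], [0, 0, 0], 0]
    - [[0, 0, -0.06], [0, 0, 0], 0]
    - [[0, 0, -0.08], [0, 0, 0], 0]
    - [[0, 0, -0.1], [0, 0, 0], 0]
    - [[0, 0, -0.1], [0, 0, 0], 0]
    - [[0, 0, -0.1], [0, 0, 0], 0]
    - [[0, 0, -0.1], [0, 0, 0], 0]
    - [[0, 0, -0.1], [0, 0, 0], 0]
    - [[0, 0, -0.1], [0, 0, 0], 0]

```text
clock: 10.4
eef_pos: [544.5, -185.0, 151.2]
eef_rot: [3.142, 0.0, 1.791]
wrist_force: [-0.3, -0.2, -0.1]
finger_gap: 19.9
```

Run:
```python
from h import *
s,p,d=snap('wrist','w6'); print(s['eef_pos'])
np.set_printoptions(linewidth=200)
print(np.round(d[180:198,308:336]).astype(int))
```

```text
[ 544.49582535 -184.98648747  151.16422138]
[[270 270 269 269 268 268 269 269 269 270 269 270 268 270 269 268 269 268 270 270 270 268 268 271 268 268 268 269]
 [269 269 269 269 269 270 269 268 271 269 269 270 269 269 270 270 269 269 268 270 270 270 270 270 269 269 269 269]
 [270 270 269 269 269 270 269 270 270 269 269 270 270 269 269 270 271 270 270 271 270 269 270 269 269 269 270 270]
 [269 270 271 271 269 269 269 268 270 270 270 269 269 270 270 269 270 269 269 270 269 269 270 271 270 269 270 270]
 [269 271 270 269 270 269 270 269 270 269 271 270 271 271 270 271 269 271 271 269 270 271 271 269 269 269 269 269]
 [270 270 270 269 272 271 270 271 271 272 270 271 271 272 295 271 270 271 271 271 269 270 270 270 270 271 270 271]
 [270 269 271 270 273 270 270 271 289 289 289 295 295 294 294 294 288 289 290 272 271 271 271 270 271 270 272 270]
 [270 270 271 270 271 271 290 290 288 289 288 295 294 295 294 294 290 290 290 290 290 272 271 272 271 271 271 270]
 [271 270 272 270 296 290 290 290 291 288 290 295 294 295 295 295 289 290 289 289 290 290 289 271 271 272 271 271]
 [273 271 270 295 296
[... 314 characters left out ...]
 273 272]
 [316 290 290 290 289 289 291 290 291 291 290 294 278 278 278 295 290 290 291 290 290 289 291 290 290 291 318 271]
 [319 290 291 291 290 290 290 290 289 292 291 298 276 275 277 295 289 290 292 291 291 290 290 291 290 290 318 315]
 [318 291 290 290 291 292 291 291 290 290 291 296 277 276 276 297 291 290 290 292 290 291 291 291 290 290 318 312]
 [315 291 291 292 291 290 292 291 290 291 290 296 277 278 276 296 290 292 292 291 292 291 291 291 292 291 297 309]
 [312 291 291 291 293 291 291 291 292 292 291 296 277 276 276 297 291 290 292 291 291 291 291 291 292 292 315 307]
 [310 292 292 290 292 292 291 291 292 292 291 277 276 275 276 278 291 291   0 291 292 292 292 292 290 291 312 305]]
```

Request:
apply_moves:
  series:
    - [[0, 0, -0.1], [0, 0, 0], 0]
    - [[0, 0, -0.2], [0, 0, 0], 0]
    - [[0, 0, -0.25], [0, 0, 0], 0]
    - [[0, 0, -0.3], [0, 0, 0], 0]
    - [[0, 0, -0.33], [0, 0, 0], 0]
    - [[0, 0, -0.36], [0, 0, 0], 0]
    - [[0, 0, -0.38], [0, 0, 0], 0]
    - [[0, 0, -0.4], [0, 0, 0], 0]
    - [[0, 0, -0.4], [0, 0, 0], 0]
    - [[0, 0, -0.4], [0, 0, 0], 0]

```text
clock: 11.7
eef_pos: [544.5, -185.0, 147.1]
eef_rot: [3.142, -0.0, 1.791]
wrist_force: [0.0, 0.1, -1.3]
finger_gap: 19.8
```

Request:
apply_moves:
  series:
    - [[0, 0, -0.02], [0, 0, 0], 0]
    - [[0, 0, -0.04], [0, 0, 0], 0]
    - [[0, 0, -0.06], [0, 0, 0], 0]
    - [[0, 0, -0.08], [0, 0, 0], 0]
    - [[0, 0, -0.1], [0, 0, 0], 0]
    - [[0, 0, -0.1], [0, 0, 0], 0]
    - [[0, 0, -0.1], [0, 0, 0], 0]
    - [[0, 0, -0.1], [0, 0, 0], 0]
    - [[0, 0, -0.1], [0, 0, 0], 0]
    - [[0, 0, -0.1], [0, 0, 0], 0]

```text
clock: 12.95
eef_pos: [544.5, -185.0, 146.2]
eef_rot: [3.142, 0.0, 1.791]
wrist_force: [-0.3, 0.3, -0.6]
finger_gap: 19.5
```

Request:
apply_moves:
  series:
    - [[0, 0, -0.02], [0, 0, 0], 0]
    - [[0, 0, -0.04], [0, 0, 0], 0]
    - [[0, 0, -0.06], [0, 0, 0], 0]
    - [[0, 0, -0.08], [0, 0, 0], 0]
    - [[0, 0, -0.1], [0, 0, 0], 0]
    - [[0, 0, -0.1], [0, 0, 0], 0]
    - [[0, 0, -0.1], [0, 0, 0], 0]
    - [[0, 0, -0.1], [0, 0, 0], 0]
    - [[0, 0, -0.1], [0, 0, 0], 0]
    - [[0, 0, -0.1], [0, 0, 0], 0]

```text
clock: 14.2
eef_pos: [544.5, -185.0, 145.1]
eef_rot: [-3.142, -0.0, 1.791]
wrist_force: [0.3, 0.5, -0.4]
finger_gap: 19.7
```

Request:
apply_moves:
  series:
    - [[0, 0, -0.02], [0, 0, 0], 0]
    - [[0, 0, -0.04], [0, 0, 0], 0]
    - [[0, 0, -0.06], [0, 0, 0], 0]
    - [[0, 0, -0.07], [0, 0, 0], 0]
    - [[0, 0, -0.08], [0, 0, 0], 0]
    - [[0, 0, -0.08], [0, 0, 0], 0]
    - [[0, 0, -0.08], [0, 0, 0], 0]
    - [[0, 0, -0.08], [0, 0, 0], 0]
    - [[0, 0, -0.08], [0, 0, 0], 0]
    - [[0, 0, -0.08], [0, 0, 0], 0]

```text
clock: 15.45
eef_pos: [544.5, -185.0, 144.4]
eef_rot: [3.142, 0.0, 1.791]
wrist_force: [0.1, 0.8, 0.2]
finger_gap: 19.6
```

Run:
```python
from h import *
s,p,d=snap('wrist','w7'); print(s['eef_pos'],s['wrist_force'])
np.set_printoptions(linewidth=200)
print(np.round(d[180:198,308:336]).astype(int))
```

```text
[ 544.50450976 -184.99654363  144.36980719] [0.09194408 0.7527704  0.15900034]
[[262 263 262 262 262 263 262 262 263 263 262 262 263 262 262 262 262 263 263 261 262 262 263 263 262 261 264 262]
 [263 262 262 264 262 262 262 262 263 262 262 262 263 261 263 262 262 262 263 263 262 262 262 263 262 264 261 263]
 [263 262 262 262 263 262 263 262 263 263 263 263 262 262 262 263 263 263 264 263 263 263 262 262 263 263 262 263]
 [263 262 263 262 262 263 263 263 262 262 265 264 263 264 263 263 262 263 264 263 262 263 262 263 263 262 263 262]
 [263 262 263 263 263 264 263 264 263 263 263 264 263 264 263 264 264 263 263 262 262 263 263 262 263 263 262 263]
 [263 262 263 264 263 263 264 263 263 265 264 263 263 262 262 263 264 263 263 263 264 262 264 264 263 264 262 263]
 [261 264 263 263 263 263 263 263 264 263 263 265 264 262 264 264 264 263 264 264 263 264 264 264 263 263 263 263]
 [263 263 265 264 263 262 263 264 263 266 266 288 287 287 288 287 265 263 264 266 265 264 264 262 263 263 264 263]
 [264 263 264 264 264 263 263 282 283 282 283 288 288 288 288 289 282 282 284 283 265 264 265 265 264
[... 349 characters left out ...]
 265 264]
 [266 283 284 283 283 284 283 284 283 282 283 288 280 279 279 289 284 283 284 284 283 282 284 285 284 285 264 266]
 [310 284 284 283 283 285 284 283 284 284 283 288 277 277 275 289 283 284 284 284 284 283 283 284 284 284 311 265]
 [312 284 284 282 283 284 284 284 285 283 283 288 276 276 277 289 285 285 284 284 282 284 283 284 283 285 288 267]
 [311 284 284 284 284 284 284 284 285 284 285 289 277 276 277 289 286 284 283 285 284 283 284 283 286 284 289 311]
 [312 283 284 285 284 286 283 283 284 285 283 289 277 275 277 289 284 284 286 283 285 286 284 285 284 285 289 307]
 [309 284 286 285 284 285 285 284 285 284 285 278 275 277 277 277 285 284 285 284 285 286 284 284 286 285 289 306]]
```

Request:
apply_moves:
  series:
    - [[0, 0, -0.03], [0, 0, 0], 0]
    - [[0, 0, -0.06], [0, 0, 0], 0]
    - [[0, 0, -0.09], [0, 0, 0], 0]
    - [[0, 0, -0.12], [0, 0, 0], 0]
    - [[0, 0, -0.15], [0, 0, 0], 0]
    - [[0, 0, -0.15], [0, 0, 0], 0]
    - [[0, 0, -0.15], [0, 0, 0], 0]
    - [[0, 0, -0.15], [0, 0, 0], 0]
    - [[0, 0, -0.15], [0, 0, 0], 0]
    - [[0, 0, -0.15], [0, 0, 0], 0]

```text
clock: 16.75
eef_pos: [544.9, -185.1, 143.8]
eef_rot: [3.14, 0.001, 1.791]
wrist_force: [-0.9, 1.6, 8.6]
finger_gap: 19.4
```

Request:
apply_moves:
  series:
    - [[0, 0, -0.02], [0, 0, 0], 0]
    - [[0, 0, -0.04], [0, 0, 0], 0]
    - [[0, 0, -0.06], [0, 0, 0], 0]
    - [[0, 0, -0.06], [0, 0, 0], 0]
    - [[0, 0, -0.06], [0, 0, 0], 0]
    - [[0, 0, -0.06], [0, 0, 0], 0]
    - [[0, 0, -0.06], [0, 0, 0], 0]
    - [[0, 0, -0.06], [0, 0, 0], 0]
    - [[0, 0, -0.06], [0, 0, 0], 0]
    - [[0, 0, -0.06], [0, 0, 0], 0]

```text
clock: 18.0
eef_pos: [545.1, -185.2, 143.7]
eef_rot: [3.139, 0.001, 1.791]
wrist_force: [-1.0, 0.8, 11.9]
finger_gap: 19.7
```

Run:
```python
from h import *
s,p,d=snap('wrist','w8'); print(s['eef_pos'],s['eef_rot'],s['wrist_force'],s['moment'])
np.set_printoptions(linewidth=200)
print(np.round(d[184:198,308:336]).astype(int))
```

```text
[ 545.13723153 -185.22901132  143.6958187 ] [3.13949610e+00 1.44603938e-03 1.79097954e+00] [-0.99027424  0.76656611 11.89718314] [ 0.2660226   0.15149594 -0.01459278]
[[262 262 263 262 263 263 261 262 263 262 262 262 263 263 264 261 263 263 263 263 262 263 262 262 263 262 263 263]
 [263 262 262 261 263 263 262 263 263 263 263 262 263 263 263 262 262 262 263 261 262 263 263 263 262 261 263 262]
 [263 264 263 262 262 263 263 262 263 264 263 263 265 264 265 287 263 263 265 264 263 263 263 262 263 262 263 262]
 [262 263 262 263 264 263 263 263 265 282 282 282 287 287 287 287 285 282 281 281 264 263 263 264 263 263 264 263]
 [264 262 263 264 264 264 282 282 282 281 282 283 286 287 287 287 287 283 282 282 281 282 264 263 263 263 264 262]
 [263 264 263 264 287 282 281 283 281 283 283 282 288 286 286 286 287 283 283 282 281 283 281 283 264 264 264 263]
 [263 264 263 288 288 282 282 282   0 282 281 283 288 282 283 287 288 281 283 282 283 283 281 282 287 266 264 264]
 [263 265 286 284 284 283 282 282 284 283 282 284 286 279 278 287 287 282 282 282 282 282 282 283 284 285   0 264]
 [264 283 283 283 282 282 283 282 282 284 283 283 288 275 276 288 288 282 283 283 283 282 283 283 282 282 282 265]
 [310 283 283 283 284 284 283 282 283 285 283 282 287 275 276 287 289 282 284 282 282 282 283 282 282 283 283 311]
 [309 283 283 283 283 284 283 283 282 285 283 283 287 276 276 289 289 283 282 283 283 283 283 282 284 284 284 310]
 [308 284 283 283 284 285 283 283 282 284 283 283 288 277 277 289 289 283 283 283 283 283 282 283 284 283 284 310]
 [307 284 284 284 284 283 283 284 285 284 283 283 278 277 276 276 288 284 283 284 282 283 285 282 285 284 284 311]
 [302 284 284 284 284 283 284 285 284 284 284 275 274 273 272 274 276 284 283 284 283 284 284 284 284 284 284 307]]
```

Request:
apply_moves:
  series:
    - [[0, 0, 0], [0, 0, 0], 0]
    - [[0.01, 0, 0], [0, 0, -0.08], 0]
    - [[0.03, 0, 0], [0, 0, -0.16], 0]
    - [[0.04, 0, 0], [0, 0, -0.24], 0]
    - [[0.05, 0, 0], [0, 0, -0.32], 0]
    - [[0.06, -0.01, 0], [0, 0, -0.4], 0]
    - [[0.07, -0.01, 0], [0, 0, -0.48], 0]
    - [[0.08, -0.02, 0], [0, 0, -0.56], 0]
    - [[0.09, -0.02, 0], [0, 0, -0.64], 0]
    - [[0.1, -0.03, 0], [0, 0, -0.72], 0]
  grip_force: 35

```text
clock: 19.3
eef_pos: [546.0, -186.1, 143.7]
eef_rot: [3.139, 0.001, 1.068]
wrist_force: [-2.2, -2.7, 11.1]
finger_gap: 19.6
```

Request:
apply_moves:
  series:
    - [[0.01, -0.01, 0], [0, 0, -0.08], 0]
    - [[0.02, -0.02, 0], [0, 0, -0.16], 0]
    - [[0.03, -0.03, 0], [0, 0, -0.24], 0]
    - [[0.03, -0.04, 0], [0, 0, -0.32], 0]
    - [[0.04, -0.05, 0], [0, 0, -0.4], 0]
    - [[0.05, -0.06, 0], [0, 0, -0.48], 0]
    - [[0.05, -0.07, 0], [0, 0, -0.56], 0]
    - [[0.06, -0.08, 0], [0, 0, -0.64], 0]
    - [[0.06, -0.09, 0], [0, 0, -0.72], 0]
    - [[0.06, -0.09, 0], [0, 0, -0.78], 0]

```text
clock: 20.55
eef_pos: [545.9, -187.2, 143.6]
eef_rot: [3.139, 0.0, 0.289]
wrist_force: [-5.8, -3.5, 13.3]
finger_gap: 19.6
```

Run:
```python
from h import *
s,p,d=snap('wrist','w9'); print(s['eef_pos'],s['eef_rot'],s['wrist_force'],s['moment'])
np.set_printoptions(linewidth=200)
print(np.round(d[182:198,308:336]).astype(int))
```

```text
[ 545.94881671 -187.17570629  143.64420669] [3.13935060e+00 2.54846367e-04 2.88694129e-01] [-5.77931463 -3.48503216 13.25719893] [-1.0032907   1.74874926  0.05676078]
[[262 262 261 263 263 262 262 263 261 264 262 261 261 262 262 261 261 262 263 262 262 262 261 264 262 261 261 261]
 [263 261 261 263 263 261 262 262 263 263 262 261 261 262 263 261 262 262 262 263 262 262 262 262 262 262 261 262]
 [263 262 264 263 262 263 261 263 262 262 262 263 263 261 262 263 260 261 262 263 263 262 263 263 261 262 262 261]
 [262 262 264 262 262 263 262 262 263 262 262 263 262 262 262 262 262 263 261 262 262 263 261 263 263 262 262 263]
 [263 263   0 261 264 263 264 264 264 263 262 262 263 262 264 262 262 263 263 263 262 264 264 263 263 263 262 263]
 [262 263 263 262 263 262 265 263   0 263 264 263 263 262 262 264 263 263 263 261 264 263 264 264 263 262 265 262]
 [264 263 263 263 263 265 263 264 267 265 266 287 281 265 263 263 265 263 265 264 262 263 263 264 263 264 263 262]
 [262 264 263 264 264 281 281 287 286 288 287 287 282 282 282 284 282 264 264 264 263 264 264 263 263 263 263 264]
 [264 263 267
[... 207 characters left out ...]
 262 264]
 [283 282 283 283 284 282 284 283 288 287 283 283 284 283 282 282 282 282 282 282 282 283 265 263 263 263 264 262]
 [287 283 283 283 283 283 283 283 289 288 280   0 281 283 283 282 283 283 283 283 281 284 284 265 265 264 264 263]
 [287 281 283 283 283 282 283 283 288 287 277 278 276 284 284 284 283 283 282 283 283 283 283 288 264 263 264 264]
 [284 284 283 285 284 284 283 283 288 290 276 276 276 283 284 284 283 282 283 284 283 283 283 283 312 265 266 265]
 [283 285 284 285 284 284 283 283 287 288 277 277 277 284 284 282 284 284 283 284 283 284 282 283 311 267 265 265]
 [283 284 284 285 283 283 284 285 285 290 278 276 277 284 284 284 283 283 284 283 283 283 284 284 311 303 267 266]]
```

Request:
apply_moves:
  series:
    - [[0, 0, 0], [0, 0, -0.02], 0]
    - [[-0.01, -0.01, 0], [0, 0, -0.04], 0]
    - [[-0.02, -0.01, 0], [0, 0, -0.06], 0]
    - [[-0.03, -0.02, 0], [0, 0, -0.07], 0]
    - [[-0.03, -0.02, 0], [0, 0, -0.07], 0]
    - [[-0.03, -0.02, 0], [0, 0, -0.07], 0]
    - [[-0.03, -0.02, 0], [0, 0, -0.07], 0]
    - [[-0.03, -0.02, 0], [0, 0, -0.07], 0]
    - [[-0.03, -0.02, 0], [0, 0, -0.07], 0]
    - [[-0.03, -0.02, 0], [0, 0, -0.07], 0]

```text
clock: 21.85
eef_pos: [545.7, -187.3, 143.6]
eef_rot: [3.139, -0.0, 0.221]
wrist_force: [-5.6, -3.2, 13.6]
finger_gap: 19.8
```

Run:
```python
from h import *
s,p,d=snap('wrist','w10'); print(s['eef_pos'],s['eef_rot'],s['wrist_force'],s['moment'])
cv2.imwrite('pics/i.png',cv2.resize(p[150:270,270:380],None,fx=5,fy=5,interpolation=cv2.INTER_NEAREST)[:,:,::-1])
np.set_printoptions(linewidth=200)
print(np.round(d[186:199,308:336]).astype(int))
```

```text
[ 545.67642085 -187.32431878  143.63284548] [ 3.13943583e+00 -4.39945710e-06  2.20986535e-01] [-5.62628944 -3.17128916 13.60150978] [-0.9557811   1.66341994  0.09510164]
[[262 263 261 264 264 263 263 263 264 262 262 263 262 263 264 262 263 263 262 263 263 262 263 262 262 263 262 262]
 [262 263 264 263 263 264 263 262 263 262 262 264 264 263 263 262 263 263 264 262 263 263 264 263 263 264 264 263]
 [262 263 263 263 263 263 263 264 265 264 263 264 265 264 263 264 264 263 262 263 263 264 263 263 262 262 262 263]
 [262 263 262 263 264 264 282 286 288 287 287 287 283 282 281 282 281 264 264 263 263 263 263 264 263 264 264 263]
 [263 263 265 283 283 283 282 282 286 289 287 287 282 283 282 282 283 283 283 264 264 264 263 263 263 264 263 264]
 [264 264 282 283 282 282 283 284 287 287 287 286 283 281 283 282 282 283 283 283 286 264 265 264 264 263 265 263]
 [289 283 281 282 280 283 284 283 287 288 284 284 283 283 283 282 282 282 283 283 282 284 265 264 264 264 264 264]
 [288 283 284 283 282 281 283 283 289 288 278 280 280 282 282 283 283 283 282 283 283 283 283 265 265 264 265 265]
 [290 283 283 282 283 284 283 283 288 288 277 276 275 284 284 282 283 283 284 282 284 283 283 282 266 264 265 266]
 [284 284 284 282 284 283 283 283 286 288 277 277 277 283 284 284 283 283 282 284 283 283 283 283 311 266 264 264]
 [283 283 283 284   0 285 283 284 283 289 277 277 276 284 285 284 284 282 284 284 284 284 283 284 310 311 266 266]
 [284 283 284 284   0 284 282 283 285 289 279 277 278 284 283 284 284 284 283 283 283 285 284 284 289 306 266 265]
 [283 284 284 284 283 283 284 283 284 279 277 276 276 277 284 285 283 284 282 283 284 284 285 284 289 305 268 266]]
```

View pics/i.png

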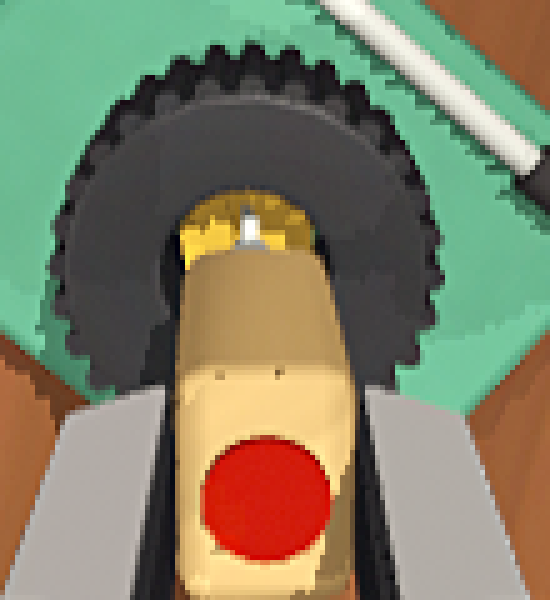

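Request:
apply_moves:
  series:
    - [[0, 0, 0], [0, 0, -0.02], 0]
    - [[0, 0, 0], [0, 0, -0.04], 0]
    - [[0, 0, 0], [0, 0, -0.06], 0]
    - [[0, 0, 0], [0, 0, -0.08], 0]
    - [[0, 0, 0], [0, 0, -0.08], 0]
    - [[0, 0, 0], [0, 0, -0.08], 0]
    - [[0, 0, 0], [0, 0, -0.08], 0]
    - [[0, 0, 0], [0, 0, -0.08], 0]
    - [[0, 0, 0], [0, 0, -0.08], 0]
    - [[0, 0, 0], [0, 0, -0.08], 0]

```text
clock: 23.15
eef_pos: [545.7, -187.3, 143.7]
eef_rot: [3.14, -0.0, 0.141]
wrist_force: [-6.1, -3.4, 14.4]
finger_gap: 19.4
```

Run:
```python
from h import *
s=manip.read_state(); print(s['eef_pos'],s['eef_rot'],s['wrist_force'],s['moment'])
```

```text
[ 545.66472767 -187.26950401  143.65769565] [ 3.13950769e+00 -1.06561547e-04  1.41169917e-01] [-6.065514   -3.38046348 14.42591927] [-0.85518808  1.61537546  0.1875521 ]
```

Request:
apply_moves:
  series:
    - [[0, 0, 0], [0, 0, 0.1], 0]
    - [[0, 0, 0], [0, 0, 0.2], 0]
    - [[0, 0, 0], [0, 0, 0.22], 0]
    - [[0, 0, 0.3], [0, 0, 0.22], 0]
    - [[0, 0, 0.8], [0, 0, 0.22], 0]
    - [[0, 0, 2], [0, 0, 0.22], 0]
    - [[0, 0, 4], [0, 0, 0.22], 0]
    - [[0, 0, 5.5], [0, 0, 0.22], 0]
    - [[0, 0, 5.5], [0, 0, 0.22], 0]
    - [[0, 0, 5.5], [0, 0, 0.22], 0]

```text
clock: 24.4
eef_pos: [545.6, -186.3, 196.7]
eef_rot: [-3.141, 0.0, 0.361]
wrist_force: [0.8, 0.3, -0.9]
finger_gap: 19.7
```

Run:
```python
from h import *
s,p,d=snap('wrist','w11'); print(s['eef_pos'],s['eef_rot'],s['wrist_force'],s['moment'],s['finger_gap'])
cv2.imwrite('pics/j.png',cv2.resize(p[150:270,270:380],None,fx=5,fy=5,interpolation=cv2.INTER_NEAREST)[:,:,::-1])
np.set_printoptions(linewidth=200)
print(np.round(d[184:199,308:336]).astype(int))
for t in ('w4','w11'):
    q=np.load(f'pics/{t}.npz')['p'].astype(int); m=(q[...,0]>120)&(q[...,1]<60)&(q[...,2]<60); m[:225]=0;m[275:]=0;m[:,:300]=0;m[:,345:]=0
    v,u=np.nonzero(m); print(t,u.mean(),v.mean(),m.sum())
```

```text
[ 545.61093794 -186.26255394  196.66731747] [-3.14103660e+00  4.86430229e-04  3.60974514e-01] [ 0.77846286  0.29577611 -0.90281678] [-0.02158149 -0.0705214  -0.03946966] 19.675232304330528
[[364 335 335 335 335 335 335 336 335 335 340 341 340 341 335 334 335 335 334 336 335 334 335 362 316 316 317 317]
 [363 335 335 335 335 335 336 335 335 335 341 341 341 340 337 335 336 334 334 336 337 335 336 363 316 318 317   0]
 [363 336 336 334 337 335 336 336 335 335 340 341 342 341 337 336 337 335 334 336 336 336 336 364 351 317 317 317]
 [359 335 335 335 335 336 335 335 336 336 340 340 340 340 336 335 335 336 336 336 335 337 336 359 348 318 317 317]
 [356 337 335 336 336 336 335 336 336 336 342 341 340 341 337 336 336 336 336 338 336 337 334 355 347 319 318 317]
 [353 337 337 336 337 336 336 337 336 335 342 341 341 342 335 336 335 335 336 337 336 337 335 352 343 323 317 318]
 [348 336 336 336 337 337 337 337 336 337 342 342 285 285 285 336 335 337 337 337 337 337 336 349 339 321 319 319]
 [347 337 337 337 337 337 336 338 338 337 343 342 282 282 281 335 336 337 337 337 337 338 337 345 335 322 
[... 202 characters left out ...]
337 344 349 344 339 329 320 319 318]
 [335 340 347 349 338 338 338 338 337 338 343 342 276 276 277 338 337 337 338 338 350 345 340 335 327 321 319 319]
 [332 338 342 345 338 337 338 338 338 338 343 343 276 276 277 338 337 338 338 336 345 341 338 333 323 320 318 319]
 [329 335 338 341 346 347 352 339 338 337 343 343 277 276 277 338 338 350 349 346 341 338 333 329 321 319 318 320]
 [325 331 335 338 342 345 345 339 337 337 350 276 275 276 275 276 279 346 343 340 338 334 328 324 321 320 320 319]
 [323 328 330 335 338 339 341 342 346 347 278 275 274 272 272 273 274 343 340 336 334 331 325 321 321 320 320 321]]
w4 322.7995991983968 249.35871743486973 499
w11 322.4888438133874 249.3793103448276 493
```

View pics/j.png

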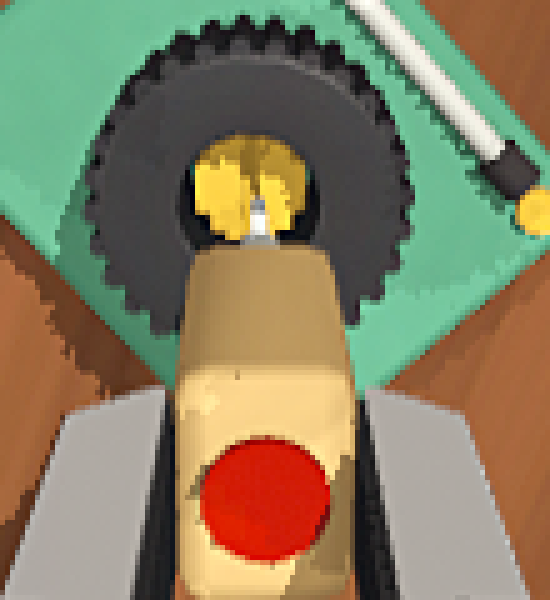

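Request:
apply_moves:
  series:
    - [[-0.4, 4, 0], [0, 0, 0.12], 0]
    - [[-1, 9.7, 0], [0, 0, 0.28], 0]
    - [[-1.6, 15.5, 0], [0, 0, 0.44], 0]
    - [[-2.2, 21.2, 0], [0, 0, 0.6], 0]
    - [[-2.8, 26.8, 0], [0, 0, 0.74], 0]
    - [[-3.03, 29.16, 0], [0, 0, 0.777], 0]
    - [[-3.03, 29.16, 0], [0, 0, 0.777], 0]
    - [[-3.03, 29.16, 0], [0, 0, 0.777], 0]
    - [[-3.03, 29.16, 0], [0, 0, 0.777], 0]
    - [[-3.03, 29.16, 0], [0, 0, 0.777], 0]

```text
clock: 25.7
eef_pos: [515.6, 104.5, 197.2]
eef_rot: [-3.142, 0.0, 1.137]
wrist_force: [-0.3, 0.7, -1.6]
finger_gap: 19.6
```

Run:
```python
from h import *
s,p,d=snap('wrist','w12'); print(s['eef_pos'],s['eef_rot'],s['wrist_force'],s['finger_gap'])
cv2.imwrite('pics/k.png',cv2.resize(p[130:270,260:390],None,fx=4.2,fy=4.2,interpolation=cv2.INTER_NEAREST)[:,:,::-1])
np.set_printoptions(linewidth=200)
print(np.round(d[176:199,306:338]).astype(int))
```

```text
[515.61906014 104.49220461 197.19391455] [-3.14155897e+00  8.10588576e-05  1.13668513e+00] [-0.28814232  0.71423854 -1.55046133] 19.554007401408818
[[323 322 322 323 322 321 322 322 320 323 321 322 323 323 322 322 322 322 321 323 322 321 324 322 321 323 322 322 322 322 322 323]
 [322 323 323 323 322 322 323 323 323 322 323 323 323 323 324 322 324 322 322 324 324 322 323 324 323 323 321 323 323 321 323 322]
 [321 324 323 323 323 322 321 322 323 323 343 388 388 389 388 388 386 387 386 388 387 388 380 323 322 323 322 322 324 323 323 322]
 [323 324 324 321 323 323 323 324 323 322 341 387 389 387 388 388 387 388 389 387 388 388 379 323 321 322 323 324 323 322 323 324]
 [323 323 323 322 324 323 324 322 324 323 341 388 389 389 389 390 387 388 389 388 387 388 379 324 323 322 324 323 324 324 323 322]
 [323 323 324 322 324 324 323 324 323 324 342 388 388 388 388 388 389 390 389 388 389 388 377 324 324 322 323 323 324 323 324 323]
 [325 323 324 325 323 323 322 323 324 323 341 388 388 389 389 388 390 388 388 389 390 388 377 326 321 324 324 324 324 323 324 324]
 [323 324 324 323 324 324 325 324 3
[... 1361 characters left out ...]
342 342 326 327 327 325 326 327 325 327 327]
 [327 327 327 327 326 326 326 326 326 327 338 338 338 338 276 276 277 337 338 337 338 338 337 328 325 327 327 327 327 328 326 327]
 [326 328 327 326 327 327 326 327 326 326 333 332 334 333 276 276 276 333 333 333 334 333 333 327 326 328 327 327 327 327 326 327]
 [327 327 326 328 326 327 328 327 327 327 328 329 330 330 278 277 277 330 331 330 330 330 328 327 327 328 327 327 327 326 327 328]
 [326 327 327 329 327 327 327 328 326 328 327 329 326 278 275 277 275 277 279 328 327 327 328 327 327 327 328 328 328 327 326 327]
 [  0 327 327 328 329 327 327 328 328 328 329 327 277 274 273 272 273 274 276 328 328 325 328 327 328 327 327 329 327 328 328 328]]
```

View pics/k.png

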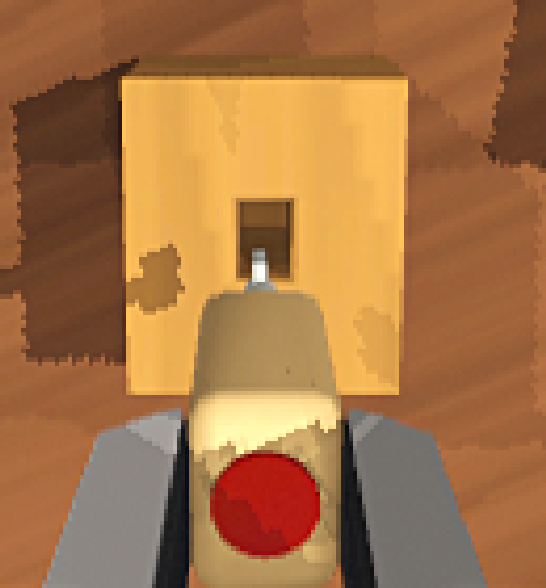

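Request:
apply_moves:
  series:
    - [[-0.06, 0.1, 0], [0, 0, 0], 0]
    - [[-0.06, 0.1, -1.5], [0, 0, 0], 0]
    - [[-0.06, 0.1, -2.5], [0, 0, 0], 0]
    - [[-0.06, 0.1, -3.5], [0, 0, 0], 0]
    - [[-0.06, 0.1, -4.5], [0, 0, 0], 0]
    - [[-0.06, 0.1, -5.5], [0, 0, 0], 0]
    - [[-0.06, 0.1, -6.5], [0, 0, 0], 0]
    - [[-0.06, 0.1, -7.5], [0, 0, 0], 0]
    - [[-0.06, 0.1, -8.2], [0, 0, 0], 0]
    - [[-0.06, 0.1, -8.6], [0, 0, 0], 0]

```text
clock: 27.0
eef_pos: [514.8, 106.2, 110.8]
eef_rot: [-3.141, 0.0, 1.138]
wrist_force: [-0.1, -0.3, -1.2]
finger_gap: 19.4
```

Request:
apply_moves:
  series:
    - [[0.03, -0.05, -0.2], [0, 0, 0], 0]
    - [[0.03, -0.05, -0.4], [0, 0, 0], 0]
    - [[0.03, -0.05, -0.5], [0, 0, 0], 0]
    - [[0.03, -0.05, -0.58], [0, 0, 0], 0]
    - [[0.03, -0.05, -0.62], [0, 0, 0], 0]
    - [[0.03, -0.05, -0.66], [0, 0, 0], 0]
    - [[0.03, -0.05, -0.68], [0, 0, 0], 0]
    - [[0.03, -0.05, -0.68], [0, 0, 0], 0]
    - [[0.03, -0.05, -0.68], [0, 0, 0], 0]
    - [[0.03, -0.05, -0.68], [0, 0, 0], 0]

```text
clock: 28.25
eef_pos: [515.2, 105.7, 104.4]
eef_rot: [3.142, 0.0, 1.138]
wrist_force: [-0.5, 0.2, -1.0]
finger_gap: 19.3
```

Request:
apply_moves:
  series:
    - [[0, 0, -0.03], [0, 0, 0], 0]
    - [[0, 0, -0.06], [0, 0, 0], 0]
    - [[0, 0, -0.09], [0, 0, 0], 0]
    - [[0, 0, -0.09], [0, 0, 0], 0]
    - [[0, 0, -0.09], [0, 0, 0], 0]
    - [[0, 0, -0.09], [0, 0, 0], 24]
    - [[0, 0, -0.09], [0, 0, 0], 30]
    - [[0, 0, -0.09], [0, 0, 0], 50]
    - [[0, 0, -0.09], [0, 0, 0], 60]
    - [[0, 0, -0.09], [0, 0, 0], 60]

```text
clock: 29.5
eef_pos: [515.2, 105.7, 103.6]
eef_rot: [3.142, -0.0, 1.138]
wrist_force: [0.2, 0.2, 0.0]
finger_gap: 54.0
```

Request:
apply_moves:
  series:
    - [[0, 0, 0.5], [0, 0, 0], 60]
    - [[0, 0, 2], [0, 0, 0], 60]
    - [[0, 0, 5], [0, 0, 0], 60]
    - [[0, 0, 9], [0, 0, 0], 60]
    - [[0, 0, 12], [0, 0, 0], 60]
    - [[0, 0, 14], [0, 0, 0], 60]
    - [[0, 0, 14], [0, 0, 0], 60]
    - [[0, 0, 14], [0, 0, 0], 60]
    - [[0, 0, 14], [0, 0, 0], 60]
    - [[0, 0, 14], [0, 0, 0], 60]

```text
clock: 30.75
eef_pos: [515.0, 105.7, 243.0]
eef_rot: [-3.141, 0.001, 1.138]
wrist_force: [-0.0, -0.0, 0.4]
finger_gap: 56.7
```

Run:
```python
from h import *
s,p,d=snap('wrist','w13'); print(s['eef_pos'],s['finger_gap'])
snap('scene','s13')
p,W=world('wrist','w13'); z=W[...,2]
near=np.hypot(W[...,0]-515,W[...,1]-105)<60
for a,b in((115,140),(62,75)):
    m=near&(z>a)&(z<b); print(m.sum(),rect(m,W),np.median(z[m]))
_,_,_=snap('top','t13'); p,W=world('top','t13')
for nm,(r0,r1,c0,c1,z0,z1) in dict(hub_a=(110,140,225,250,5,30),pul=(95,130,280,315,8,40),cover=(95,140,335,380,10,50),hub_b=(105,130,400,425,5,30)).items():
    m=np.zeros((400,640),bool);m[r0:r1,c0:c1]=1;m&=(W[...,2]>z0)&(W[...,2]<z1);print(nm,rect(m,W)[0])
a=cv2.imread('pics/w13.png');b=cv2.imread('pics/t13.png')
cv2.imwrite('pics/l.png',np.vstack([cv2.resize(a,(480,300)),cv2.resize(b[170:250,360:450],(337,300),interpolation=cv2.INTER_CUBIC).astype(np.uint8) if 0 else cv2.copyMakeBorder(cv2.resize(b[170:250,360:450],(337,300),interpolation=cv2.INTER_CUBIC),0,0,0,143,cv2.BORDER_CONSTANT)]))
```

```text
[515.03450076 105.68458888 242.99727176] 56.74167409292541
606 ((512.1096801757812, 104.40505981445312), (19.313390731811523, 27.466232299804688), 64.82466125488281) 125.32089211126194
3146 ((511.8968811035156, 103.8492431640625), (65.07392120361328, 74.87042999267578), 65.07091522216797) 67.63134628813073
hub_a (742.5299682617188, 200.0989990234375)
pul (768.7584838867188, 62.31005859375)
cover (754.6039428710938, -78.61856842041016)
hub_b (755.2208251953125, -206.53890991210938)
```

View pics/l.png

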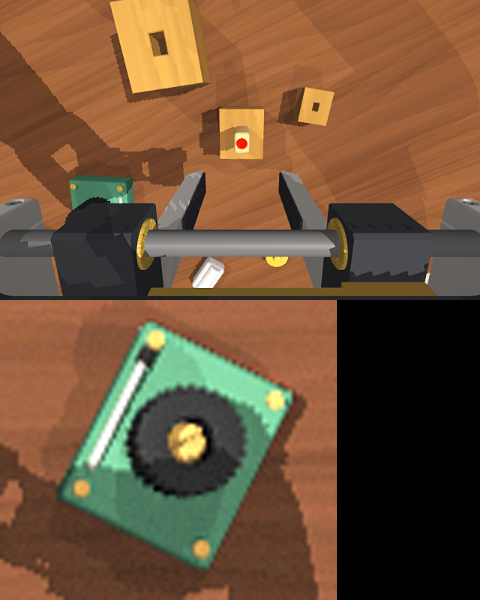

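View pics/s13.png

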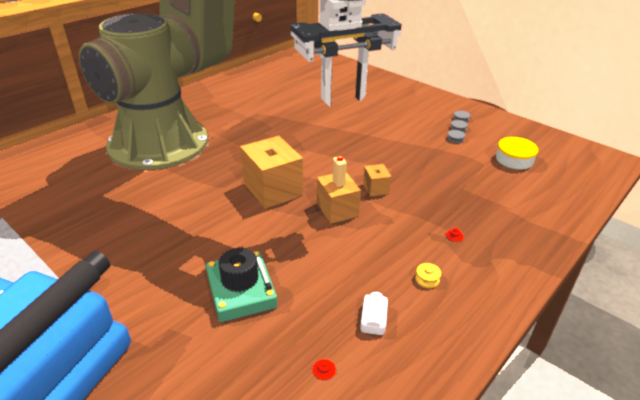

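The driver is back in the middle stand and upright, with the handle top at 125.3 mm, the same height as at the start (wrist view pixel ~(322,190)). The slot now lies across the knob, the loose parts haven't moved, and the gripper is clear. I'm handing in.

Run:
```python
from cell import manip
print(manip.sign_off())
```

```text
the job is handed in; nothing more can be done
None
```

The lock screw is turned home and the driver is back in its stand, released. I handed the job in at about 31 s of the 61 s allowed; no verdict was reported.

- **Seating:** I lined the blade up with the slot from wrist pictures and felt for the floor in small steps. Contact came at TCP z ≈ 143.9 mm, about 23.5 mm below the knob's top. I pressed at 9–12 N for over a second before turning.
- **Turning:** I turned clockwise in one go, with a downward push of 11–14 N and up to about 7 N sideways. At the stop the turning moment rose from 0.06 to 0.19 N m. After lifting out, the slot's direction (yaw about 0.36 rad) agreed with a screw turn of about 1.4 rad.
- **Return:** The handle top read 125.3 mm, against 125.4 mm before the pick-up. The driver stands upright within about 1 mm of the stand's centre, and the gripper is 140 mm above its release height.
- **Loose parts:** Readings moved by at most 3.6 mm (`hub_a`). The two hubs cover only about 100 pixels each, so I take this as measurement noise; the arm never went near them.

**Disagreements:**
- The wrist camera's reported mounting changed by up to about 3.5 mm between readings and put objects up to 3 mm off from the top camera. I aligned the blade by comparing pixels instead.
- The blade sat about 1.5 mm off the tool axis (a tilt of about 1°), and I corrected for that.

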